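# Feed a slate blank four clicks and hold it for marking

### The arm

A 7-joint arm with a two-finger parallel gripper is mounted at the origin on the work surface. World frame = base frame: x ahead of the robot, y to its left, z up, the work surface at z = 0. Lengths are in mm, angles in degrees, forces in N, time in s.
With the tool pointing down it reaches from about 400 to 900 mm from the base axis. Payload 5.6 kg.
Tool frame: the origin (TCP) lies at the very end of the fingers, on their centre line; the grasp point (between the pads) lies 19 mm behind it; z points along the fingers, y is the direction in which the jaws open and shut (so a half turn about z gives the same grasp; the last joint's range is limited). The gripper opens to 92 mm and grips with 3 to 60 N. Pads are 20 mm wide; open, the fingers measure 128 mm over their backs; the gripper's body (75 mm by 189 mm) begins 69 mm behind the grasp point.
Start: joints at [-77.75, 26.786, -0.665, 91.828, 0.344, 61.387, -3.226], TCP at [165.133, 628.681, 214.592] pointing down, gripper open.
Joint ranges: [-144.91, 144.91], [-17.63, 115.5], [-89.93, 88.59], [15.96, 139.68], [-74.01, 254.01], [8.47, 105.57], [-167.45, 167.45]. Speed limits (degrees/s): [147.25, 147.25, 180, 180, 180, 180, 180].

### API

Orientations are given as [roll, pitch, yaw] about the fixed x, y, z axes, in that order (R = Rz(yaw) Ry(pitch) Rx(roll)).
In Python, from rig import robot, sensors, cams gives the robot as it stands. Calls block until the motion is done:
- robot.reach(position, orientation): joint-space move of the TCP to a pose.
- robot.servo_line(position, max_speed=150, ori=None): straight line of the TCP; ori=None keeps the orientation; max_speed is the mean speed in mm/s.
- robot.move_joints(angles): joint-space move.
- robot.move_gripper(opening): opening from 0.0 (shut) to 1.0 (fully open); the grip force is fixed at half the most; returns when the fingers have stopped.
- robot.dwell(seconds).
- robot.inverse_kinematics(position, orientation): joint angles nearest the present ones, or None.
- sensors.get_obs(): the state.
- cams.capture(name): name is "scene" or "top"; returns (picture, depth): 480x640x3 uint8, red, green, blue; 480x640 float32, mm along the optical axis (not along the pixel's ray), 0 where there is no reading.
- cams.camera_info(name): a dict with "camera_matrix" (3x3 intrinsics, pixels), "dist" ([k1, k2, p1, p2, k3] as OpenCV has them; the pictures are not rectified), "R" (3x3) and "t" (3): a world point X has camera coordinates R X + t. Camera axes: x right, y down, z forward; pixel columns grow to the right and rows downward; lengths in mm; the calibration is good to about 2 mm. A picture is of the moment at which its call begins. camera_info takes no time and is no camera call.
A pose or a line that the arm cannot do raises robot.Unreachable and nothing moves.
- robot.hand_in(): hands the job in, once; it reports no verdict.
The state is a dict: "t": time; "joints": joint angles; "qvel": joint speeds; "tau": joint torques, N m; "tcp_pos": TCP position; "ee_rot": TCP orientation; "contact_force": force on the tool from outside, world axes, zero at the start; "ft_torque": the same for the moment, N m; "finger_gap": opening from 0.0 (shut) to 1.0 (fully open).
Only numpy, scipy, OpenCV 4.12 (cv2) and the standard library are available. Lean on these libraries where they do the work, as an engineer would, in place of code of your own. Each camera call takes 0.05 s, during which the arm holds its last target.

### The job

Pick up the small dark slate blank, pinching it lightly because slate chips (no more than about 40 N of grip), and lay it softly, without pressing, in the channel of the feed jig, its end just in front of the blue pusher (within a centimetre), and let go of it. Then take the red grip of the jig's feed lever and swing it slowly, feeling for the clicks: advance exactly four clicks, not a fifth, so that the pusher feeds the blank along. The lever springs back if released, so finish while still holding it there, between the fourth click and the fifth, and leave the other things on the bench alone.

Things in the scene. Friction and masses are not known exactly. Their poses are not given: they have to be found in the camera images.
- blank_center (a point): centre of the slate blank, a dark grey bar 40 (its x) x 100 (its y) x 16 mm (z up), about 0.17 kg, lying flat on the bench at the start; this point is 8 mm above its underside. Either end may lead.
- slate_blank: the same slate blank; origin at the centre of its underside, same axes
- jig: grey feed jig fixed to the bench, plate 12 mm thick, whose top is the channel floor. Origin under the lever pivot at bench height; z up. The channel runs along jig y, from jig y = -47 to -192 mm, its centre line at jig x = -27.8 mm, between two aluminium guides 5 mm high, 46 mm apart (inside). A blank in it has its long side along jig y.
- channel (a point): where the centre of a blank lies when it is in the channel with its end against the pusher at home: jig (-27.8, -97), 20 mm above the bench; axes as the jig. Up to 10 mm farther towards jig -y is fine.
- rule_bridge (a point): top of the steel rule that bridges the channel at jig y = -180 mm, 14 mm broad, underside 38 mm and top 41 mm above the bench, on posts at jig x = -65 and 9 mm. The blank is fed beneath it.
- pusher_face (a point): middle of the blue pusher's face (36 mm wide, 16 mm high) in the channel, which pushes the blank's end towards jig -y; geared to the lever: 5.0 mm for each click. At home at jig y = -47 mm. Same axes as the jig.
- feed_lever: blue lever arm turning about the upright pivot (origin on the pivot axis at bench height, x along the arm towards the grip, z up). At home its arm points 1.08 rad counter-clockwise (seen from above) from jig x; it swings counter-clockwise to feed, at most 1.45 rad. A spring returns it to home when let go: at the grip about 7 N at home, 10 N at 1 rad.
- lever_grip (a point): point on the lever's red upright grip, a round post 22 mm in diameter standing from 42 to 100 mm above the bench; this point is on its axis, 72 mm above the bench, 135 mm from the pivot axis
- click_strip: curved steel strip with 7 brass pins 8 mm thick round the lever pivot, set anew for each job; origin on the pivot axis, z up, x axis towards the first pin. Pins at 65 mm radius, 0.18 rad apart counter-clockwise (24 mm at the grip). A sprung ball under the arm's centre line clicks over them: click k comes at (k-1) x 0.18 rad from strip x; the gap after click 4 is centred at 0.63 rad.
- first_pin (a point): top of the first pin, met 0.14 to 0.32 rad after the lever leaves home. At the grip, the pull exceeds the spring's own by about 4 N as the ball starts to climb a pin (0.09 rad before it), falls steadily to about 4 N below it 0.09 rad past the pin, in the middle of the gap, then snaps up by about 8 N as the next pin is met.
- wood_offcut: bystander: brown wooden block 45 x 110 x 22 mm
- try_square: bystander: dark-wood stock with a steel blade, about 160 x 110 mm, 16 mm high
- hammer: bystander: hammer lying on the bench
- glue_bottle: bystander: bottle 60 mm across, 160 mm tall, orange cap
- bench_brush: bystander: hand brush lying on the bench
Things that resemble listed ones, but are neither listed nor needed, are in the scene too. Leave any turquoise look-alike of the slate_blank alone.

How it is judged (in metres and radians):
On the way, in this order (a step that is already met when the one before it is completed fails the run):
1. the blank lies flat in the channel, its end within a centimetre of the pusher, let go (x of blank_center in the frame of jig between -0.0338 and -0.0218 m and z of blank_center in the frame of jig below 0.0235 m and angle between the y axis of blank_center and the y axis of jig, either way round below 0.12 rad and angle between blank_center's own z axis and vertical below 0.08 rad and contact force between the fingers and slate_blank below 0.05 N and y of blank_center in the frame of pusher_face between -0.062 and -0.046 m and y of lever_grip in the frame of click_strip below 0 m), for 0.2 s.
2. the lever has been advanced four clicks and the pusher has fed the blank (y of lever_grip in the frame of click_strip between 0.0711 and 0.0875 m and x of blank_center in the frame of jig between -0.0338 and -0.0218 m and z of blank_center in the frame of jig below 0.0235 m and angle between the y axis of blank_center and the y axis of jig, either way round below 0.12 rad and angle between blank_center's own z axis and vertical below 0.08 rad and y of blank_center in the frame of pusher_face between -0.055 and -0.046 m and contact force between the fingers and feed_lever above 0.5 N), for 0.2 s.
At the end, for the whole second after the job is handed in: The fingers hold the lever (more than 0.5 N) at rest between clicks four and five (its arm 0.555 to 0.705 rad past the first pin); the blank lies flat in the channel, within 6 mm of its centre line and 0.12 rad of its direction, its end against the pusher (within 5 mm), not touched by the fingers (all of step 2 and contact force between the fingers and slate_blank below 0.05 N and linear speed of slate_blank below 0.02 m/s and angular speed of feed_lever below 0.1 rad/s); the arm keeps its last pose, push and grip.
It fails at once if a fifth click (y of lever_grip in the frame of click_strip above 0.0915 m).
It fails at once if the slate was squeezed too hard (contact force between the fingers and slate_blank above 110 N).
It fails at once if the slate was dropped (linear speed of slate_blank above 0.35 m/s and contact force between the fingers and slate_blank below 0.05 N).
It fails at once if the slate was pressed onto the jig (contact force between slate_blank and jig above 30 N).
It fails at once if something else on the bench was moved by more than 3 cm (distance of any of wood_offcut, try_square, hammer, glue_bottle, bench_brush from where it was at the start of the episode above 0.03 m).
It also fails if it takes over 72 s, if anything falls off the work surface, if the arm or the gripper's body presses on something with over 40 N, if the wrist force passes 120 N, or if a joint passes its speed limit or range.

## Working session

There is one attempt and no reset: what is moved stays moved. The work goes in short steps, each a Python script; the robot and the scene stay as the last script left them, time stands still between calls to the robot, and variables do not carry over. Pictures are saved under pics/ and viewed, and the job is handed in when it is done.

```bash
ls; mkdir -p pics
python3 - <<'E'
from rig import robot, sensors, cams
import cv2, numpy as np
o=sensors.get_obs(); print(o)
for n in ("scene","top"):
    p,d=cams.capture(n); cv2.imwrite(f"pics/{n}0.png",p[:,:,::-1]); np.save(f"{n}0.npy",d); np.save(f"{n}0p.npy",p)
    print(n,cams.camera_info(n))
E
```

```text
pics
{'t': 0.0, 'joints': array([-77.74933312,  26.83711832,  -0.66476834,  91.88007056,
         0.3445607 ,  61.38864917,  -3.22569199]), 'qvel': array([ 5.15028385e-02,  4.37578778e-02, -1.46930353e-05,  8.76959029e-03,
        7.93710288e-02, -6.80722284e-02, -5.66239705e-02]), 'tau': array([ 4.09834984e-04, -5.20563483e+01, -1.17780478e-02, -2.43744940e+01,
       -5.66103926e-02,  1.71334605e-02,  1.45056474e-04]), 'tcp_pos': array([165.0228667 , 628.09085884, 213.63385663]), 'ee_rot': array([-1.79896427e+02,  7.91815863e-03,  1.65282368e+02]), 'contact_force': array([ 1.31211113, -0.13810582,  0.24038834]), 'ft_torque': array([-0.01929163, -0.01570726,  0.00437897]), 'finger_gap': 0.9993487923285913}
scene {'camera_matrix': array([[474.52020525,   0.        , 318.88315466],
       [  0.        , 474.52020525, 236.22288775],
       [  0.        ,   0.        ,   1.        ]]), 'dist': array([-0.04743047,  0.        ,  0.        ,  0.        ,  0.        ]), 'R': array([[-0.88562497,  0.4643093 , -0.00923457],
       [ 0.34442565,  0.64336036, -0.68370931],
       [-0.31151144, -0.60869066, -0.72969603]]), 't': array([ 506.30310603, -145.30109631, 1616.34365609])}
top {'camera_matrix': array([[561.41330369,   0.        , 325.85106747],
       [  0.        , 561.41330369, 228.86679994],
       [  0.        ,   0.        ,   1.        ]]), 'dist': array([-0.11786052,  0.        ,  0.        ,  0.        ,  0.        ]), 'R': array([[ 0.01391742, -0.99987625, -0.00733442],
       [-0.98278288, -0.01232721, -0.18435249],
       [ 0.18423927,  0.00977385, -0.98283283]]), 't': array([  20.45148125,  567.53448662, 1226.40376553])}
```

View pics/scene0.png

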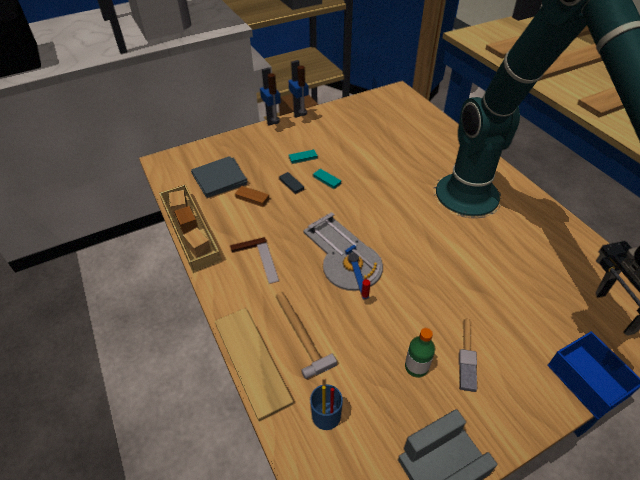

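View pics/top0.png

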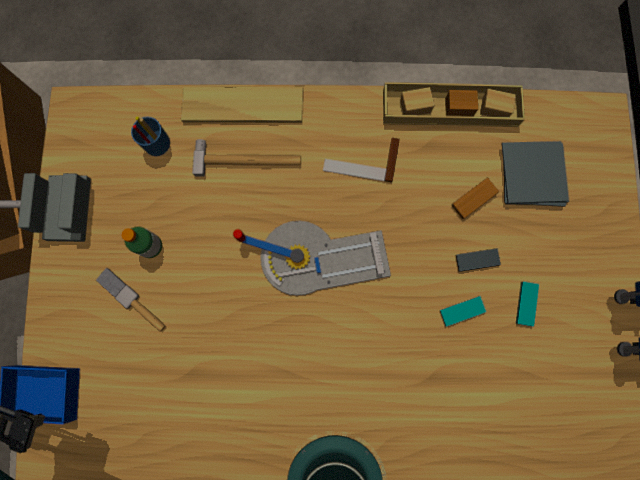

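Candidates for the blank in the top view: the dark bar at (478,260), turquoise bars at (462,312) and (527,304), a large slate square at (535,173), and the wooden offcut at (475,199). I choose the dark bar at (478,260) and check it in a close crop.

```bash
cat > h.py <<'E'
import numpy as np, cv2
from rig import robot, sensors, cams
def ray(n,uv):
    c=cams.camera_info(n);K=c["camera_matrix"];R=c["R"];t=c["t"]
    p=cv2.undistortPoints(np.array(uv,float).reshape(-1,1,2),K,c["dist"]).reshape(-1,2)
    D=np.c_[p,np.ones(len(p))]@R   # R^T d
    return -R.T@t, D
def plane(n,uv,z):
    C,D=ray(n,uv); return C+D*((z-C[2])/D[:,2])[:,None]
def proj(n,X):
    c=cams.camera_info(n)
    return cv2.projectPoints(np.array(X,float).reshape(-1,1,3),cv2.Rodrigues(c["R"])[0],c["t"],c["camera_matrix"],c["dist"])[0].reshape(-1,2)
def tri(uv1,uv2):
    A=np.zeros((3,3));b=np.zeros(3);L=[]
    for n,uv in(("scene",uv1),("top",uv2)):
        C,D=ray(n,[uv]);d=D[0]/np.linalg.norm(D[0]);P=np.eye(3)-np.outer(d,d);A+=P;b+=P@C;L.append((P,C))
    X=np.linalg.solve(A,b);return X,[np.linalg.norm(P@(X-C)) for P,C in L]
def rectmask(m,box):
    x0,y0,x1,y1=box;k=np.zeros_like(m);k[y0:y1,x0:x1]=m[y0:y1,x0:x1]
    cs,_=cv2.findContours(k.astype(np.uint8),cv2.RETR_EXTERNAL,cv2.CHAIN_APPROX_NONE)
    return max(cs,key=cv2.contourArea)
E
python3 - <<'E'
from h import *
p=np.load("top0p.npy");d=np.load("top0.npy");s=np.load("scene0p.npy")
a=cv2.resize(p[210:310,225:405],None,fx=4.4,fy=4.4,interpolation=cv2.INTER_CUBIC);cv2.imwrite("pics/c_jig.png",a[:,:,::-1])
b=cv2.resize(p[230:340,440:560],None,fx=4,fy=4,interpolation=cv2.INTER_CUBIC)
c=cv2.resize(s[205:310,295:395],None,fx=4,fy=4,interpolation=cv2.INTER_CUBIC)
h=max(b.shape[0],c.shape[0]);im=np.zeros((h,b.shape[1]+c.shape[1],3),np.uint8);im[:b.shape[0],:b.shape[1]]=b;im[:c.shape[0],b.shape[1]:]=c
im=im[:, :800] if im.shape[1]>800 else im
cv2.imwrite("pics/c_blank.png",im[:,:,::-1])
cv2.imwrite("pics/c_sjig.png",c[:,:,::-1])
E
```

```text
(no output)
```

View pics/c_jig.png

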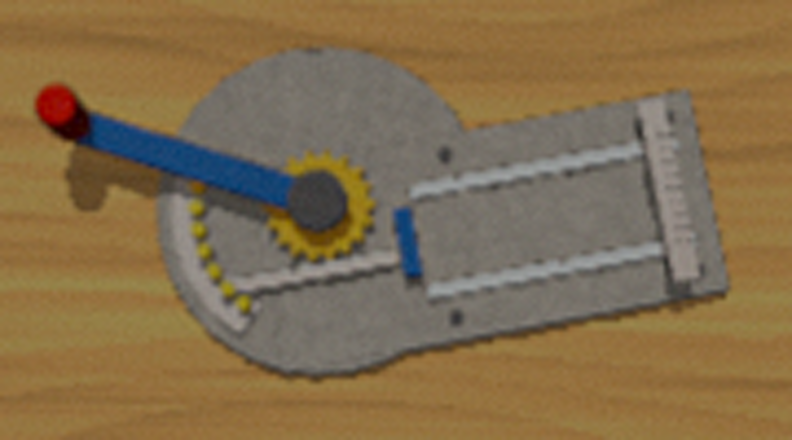

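View pics/c_blank.png

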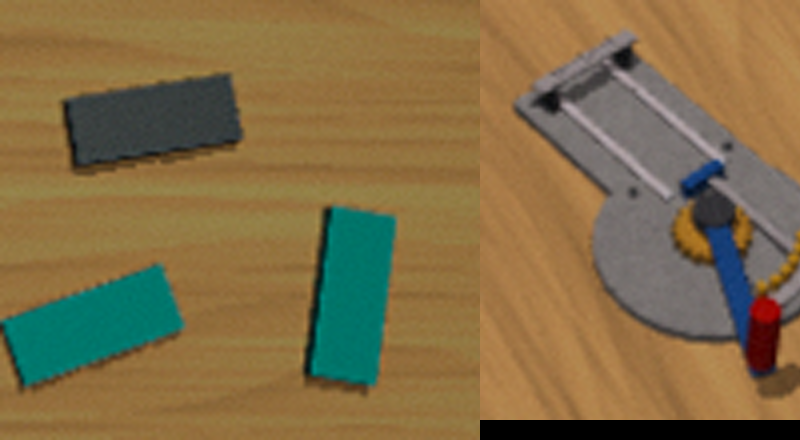

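View pics/c_sjig.png

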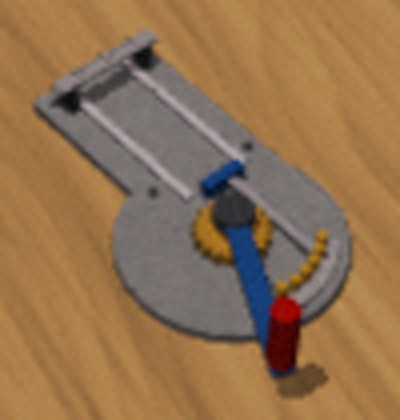

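The crop confirms the blank is the dark grey bar at top-view (478,260), the only one without turquoise. The jig pivot is near (297,255), the red grip top near (238,233), the pusher near (317,265) and the rule at about (378,254).

```bash
cat >> h.py <<'E'
def blankmask(p,box):
    hsv=cv2.cvtColor(p,cv2.COLOR_RGB2HSV)
    m=((hsv[:,:,1]<90)&(hsv[:,:,2]<95)).astype(np.uint8)
    return rectmask(m,box)
E
python3 - <<'E'
from h import *
np.set_printoptions(suppress=True,precision=2)
p=np.load("top0p.npy");d=np.load("top0.npy");s=np.load("scene0p.npy")
c=blankmask(p,(448,238,508,282));print("area",cv2.contourArea(c))
W=plane("top",c.reshape(-1,2),16)[:,:2].astype(np.float32);r=cv2.minAreaRect(W);print("blank",r)
c2=blankmask(s,(270,165,312,200))
W2=plane("scene",c2.reshape(-1,2),16)[:,:2].astype(np.float32);print("blank scene",cv2.minAreaRect(W2))
def cen(p,f,box):
    hsv=cv2.cvtColor(p,cv2.COLOR_RGB2HSV).astype(int);m=f(hsv[:,:,0],hsv[:,:,1],hsv[:,:,2]).astype(np.uint8)
    k=np.zeros_like(m);x0,y0,x1,y1=box;k[y0:y1,x0:x1]=m[y0:y1,x0:x1]
    return k
red=lambda h,s,v:((h<8)|(h>172))&(s>150)&(v>60)
for n,im,box in(("top",p,(225,222,260,250)),("scene",s,(350,270,385,305))):
    k=cen(im,red,box);y,x=np.nonzero(k);print(n,"red",x.min(),x.max(),y.min(),y.max(),x.mean(),y.mean(),len(x))
blue=lambda h,s,v:(h>100)&(h<125)&(s>130)&(v>50)
k=cen(p,blue,(312,250,325,275));y,x=np.nonzero(k);print("pusher px",x.mean(),y.mean(),len(x));
print(plane("top",[[x.mean(),y.mean()]],28))
# bright parts: guides and pins
brass=lambda h,s,v:(h>18)&(h<32)&(s>190)&(v>110)
k=cen(p,brass,(258,245,290,285));n,l,st,ce=cv2.connectedComponentsWithStats(k);print("brass",[(int(a[4]),b) for a,b in zip(st[1:],ce[1:])])
E
```

```text
area 654.0
blank ((505.8793640136719, -328.3647155761719), (39.807979583740234, 100.42171478271484), 9.432971954345703)
blank scene ((511.3493347167969, -321.8312072753906), (45.537208557128906, 108.6880874633789), 9.505623817443848)
top red 233 242 230 240 237.3235294117647 233.91176470588235 68
scene red 361 369 279 297 365.3421052631579 287.60526315789474 114
pusher px 317.26 264.76 50
[[487.73  46.78  28.  ]]
brass [(2, array([269.5, 252. ])), (2, array([269.5, 257. ])), (11, array([288.18, 261.18])), (4, array([270.  , 262.25])), (3, array([271.33, 266.67])), (3, array([273.33, 271.67])), (4, array([276.5, 275.5])), (3, array([280.33, 278.67]))]
```

Run:
```python
from h import *
np.set_printoptions(suppress=True,precision=2)
p=np.load("top0p.npy").astype(int);d=np.load("top0.npy")
hsv=cv2.cvtColor(p.astype(np.uint8),cv2.COLOR_RGB2HSV).astype(int)
w=((hsv[:,:,2]>138)&(hsv[:,:,1]<50)).astype(np.uint8)
k=np.zeros_like(w);k[235:285,315:385]=w[235:285,315:385]
n,l,st,ce=cv2.connectedComponentsWithStats(k,connectivity=8)
for i in range(1,n):
    if st[i,4]<15: continue
    y,x=np.nonzero(l==i);W=plane("top",np.c_[x,y],17)[:,:2].astype(np.float32)
    v=cv2.fitLine(W,cv2.DIST_L2,0,.01,.01).ravel();print(st[i],ce[i],"W",W.mean(0),"ang",np.degrees(np.arctan2(v[1],v[0])), "range",((W-v[2:])@v[:2]).min(),((W-v[2:])@v[:2]).max())
pins=np.array([[197,188],[197,208],[201,231],[208,252],[214,270],[229,288],[244,303]])/4.4+[225,210]-.4
for z in (16,20,24,28):
    P=plane("top",pins,z)[:,:2]
    A=np.c_[2*P,np.ones(7)];q=np.linalg.lstsq(A,(P**2).sum(1),rcond=None)[0];c=q[:2];R=np.sqrt(q[2]+c@c)
    a=np.degrees(np.arctan2(*(P-c).T[::-1]));print(z,"pivot",c,"R",R,"ang",a,np.diff(a).mean())
# 7-pin arc sweep 1.08 rad; pivot cap
for z in (40,50,60): print("cap",z,plane("top",[[225+317/4.4-.4,210+200/4.4-.4]],z))
print("depth cap",d[253:258,294:300].mean(),"grip",d[231:236,236:239])
C,D=ray("top",[[296.6,255]]);print("cap from depth",C+D[0]*np.median(d[253:258,294:300]))
C,D=ray("top",[[237.5,233]]);print("grip from depth",C+D[0]*np.median(d[232:235,236:239]));print("griptop100",plane("top",[[225+57/4.4-.4,210+103/4.4-.4]],100))
s=np.load("scene0p.npy");a=cv2.resize(s[265:310,345:385],None,fx=14,fy=13,interpolation=cv2.INTER_CUBIC);cv2.imwrite("pics/c_g.png",a[:,:,::-1])
```

```text
[370 235  14  38 163] [376.74 253.72] W [516.7  -90.81] ang 12.036805 range -44.68284 46.232075
[319 243  52  12 118] [344.55 248.16] W [528.77 -15.89] ang -78.51624 range -61.00867 60.163975
[323 266  52  11 119] [348.25 271.03] W [475.41 -24.89] ang -78.84062 range -59.528603 60.81866
16 pivot [512.15  86.51] R 72.65476096154909 ang [ 86.34  94.76 104.64 114.03 121.9  131.67 140.57] 9.037505846124217
20 pivot [511.6   86.29] R 72.43019319781456 ang [ 86.34  94.76 104.64 114.03 121.9  131.67 140.57] 9.037505846123281
24 pivot [511.04  86.07] R 72.2056254340764 ang [ 86.34  94.76 104.64 114.03 121.9  131.67 140.57] 9.037505846122572
28 pivot [510.48  85.85] R 71.98105767033093 ang [ 86.34  94.76 104.64 114.03 121.9  131.67 140.57] 9.037505846122329
cap 40 [[507.93  93.95  40.  ]]
cap 50 [[506.54  93.33  50.  ]]
cap 60 [[505.15  92.71  60.  ]]
depth cap 1274.9133 grip [[1232.58 1232.35 1232.46]
 [1230.95 1237.84 1229.92]
 [1233.41 1228.87 1231.53]
 [1231.55 1232.63 1229.92]
 [1227.84 1232.61 1231.64]]
cap from depth [507.17  93.66  46.35]
grip from depth [546.78 221.74  99.48]
griptop100 [[546.67 221.53 100.  ]]
```

View pics/c_g.png

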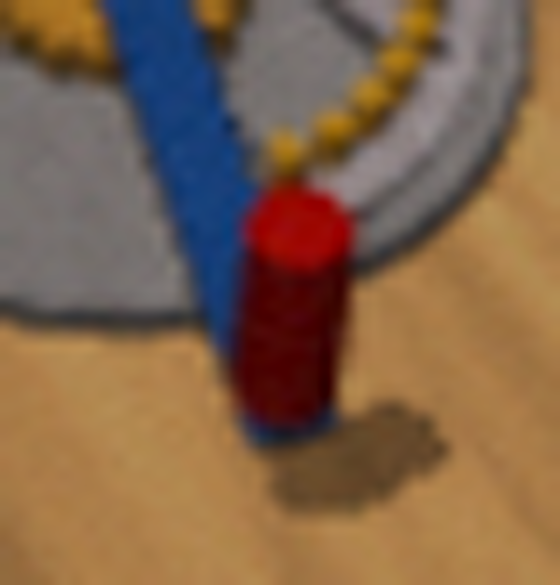

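Run:
```python
from h import *
np.set_printoptions(suppress=True,precision=2)
print(tri((365.8,282.2),(237.55,233.0)))
for y in (99.43,-80.57):
    print(y,robot.inverse_kinematics([505.9,-328.4,230],[180,0,y]),robot.inverse_kinematics([505.9,-328.4,8],[180,0,y]))
th=72.8
for k in (0,20,40,60):
    a=np.radians(th+k);P=[507.2+135*np.cos(a),93.7+135*np.sin(a),53]
    for y in (th+k,th+k+180): print(k,y,robot.inverse_kinematics(P,[180,0,y]))
pins=np.array([[197,188],[197,208],[201,231],[208,252],[214,270],[229,288],[244,303]])/4.4+[225,210]-.4
for z in(16,22,28):
    v=plane("top",pins,z)[:,:2]-[507.2,93.7];print(z,np.hypot(*v.T),np.degrees(np.arctan2(v[:,1],v[:,0])))
```

```text
(array([547.8 , 221.87,  96.13]), [np.float64(0.5313036502629069), np.float64(0.5313036502628831)])
99.43 [ -0.69  24.54  40.48  99.88 -17.76  62.14  55.07] [ 12.65  39.65  22.96 106.61 -23.6   38.45  59.03]
-80.57 [ -20.15   42.24   77.36  100.88  -43.17   73.49 -102.64] [-12.74  57.76  63.32 108.16 -62.79  58.19 -90.89]
0 72.8 [-47.12  35.52  28.83 108.11 -24.47  42.55 -21.65]
0 252.8 [-18.92  33.46  -8.44 106.14   7.1   40.9  131.44]
20 92.8 [-46.54  31.45  23.56 113.54 -19.43  38.81  -7.97]
20 272.8 [-17.5   30.97 -13.25 111.57  10.89  38.64 145.34]
40 112.8 [-44.92  27.43  18.96 119.54 -15.03  35.25   7.21]
40 292.8 [-15.52  28.1  -16.9  117.61  13.44  36.09 161.34]
60 132.8 [-41.99  23.7   15.28 125.47 -11.5   32.09  24.63]
60 312.8 [ -84.25   52.49   76.8   127.62  -64.29   58.99 -105.57]
16 [66.26 65.23 64.12 63.55 64.79 63.92 64.21] [ 81.66  90.95 101.98 112.59 121.54 132.63 142.71]
22 [65.48 64.59 63.64 63.24 64.62 63.91 64.35] [ 82.32  91.68 102.76 113.39 122.33 133.39 143.41]
28 [64.71 63.95 63.18 62.94 64.45 63.92 64.49] [ 83.    92.42 103.56 114.21 123.12 134.15 144.1 ]
```

Run:
```python
from h import *
np.set_printoptions(suppress=True,precision=2)
robot.reach([505.9,-328.4,150],[180,0,99.4])
robot.move_gripper(0.72)
robot.servo_line([505.9,-328.4,40],150)
robot.servo_line([505.9,-328.4,8.5],40)
o=sensors.get_obs();print(o['t'],o['tcp_pos'],o['ee_rot'],o['contact_force'],o['finger_gap'])
robot.move_gripper(0.0)
o=sensors.get_obs();print(o['t'],o['tcp_pos'],o['contact_force'],o['finger_gap'],o['finger_gap']*92)
p,d=cams.capture("top");cv2.imwrite("pics/grasp.png",cv2.resize(p[180:340,400:580],None,fx=4,fy=3.7)[:,:,::-1])
```

```text
6.0083 [ 505.99 -328.56    8.62] [179.99   0.01  99.39] [-0.29 -0.05 -0.51] 0.7179254581357746
6.525 [ 506.21 -328.39    8.68] [0.66 0.32 0.79] 0.4321816584013265 39.76071257292204
```

View pics/grasp.png

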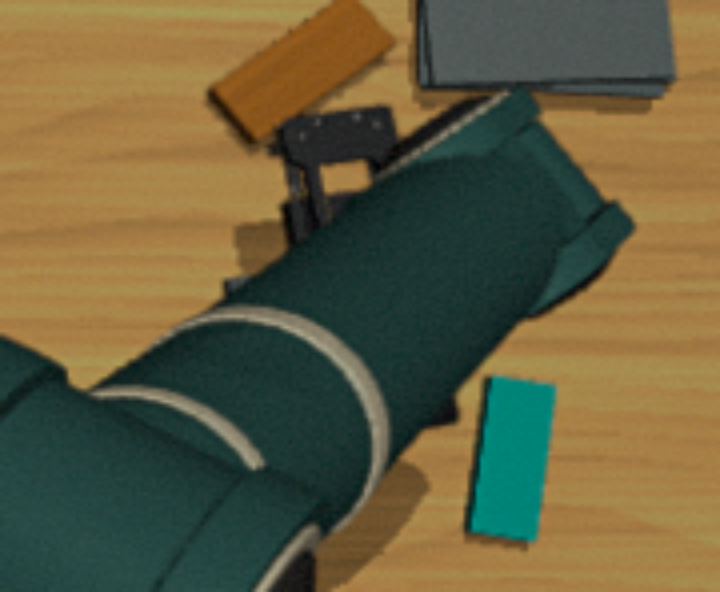

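The picture shows the fingers closed on the blank. The gap is 39.8 mm, which matches its 40 mm width. The arm hides the rest, so next I lift it and carry it above the channel.

Run:
```python
from h import *
np.set_printoptions(suppress=True,precision=2)
robot.servo_line([506,-328.4,100],120)
o=sensors.get_obs();print(o['t'],o['contact_force'],o['finger_gap'])
robot.servo_line([499.7,-11.8,100],200,ori=[180,0,101.2])
robot.servo_line([499.7,-11.8,45],80)
o=sensors.get_obs();print(o['t'],o['tcp_pos'],o['ee_rot'],o['contact_force'],o['finger_gap'])
for n,b in(("scene",(290,190,400,290)),("top",(270,190,430,310))):
    p,d=cams.capture(n);np.save(n+"1p.npy",p);cv2.imwrite(f"pics/{n}1.png",cv2.resize(p[b[1]:b[3],b[0]:b[2]],None,fx=5,fy=5,interpolation=cv2.INTER_CUBIC)[:,:,::-1])
```

```text
7.4917 [-0.62  0.18 -1.44] 0.42720743403738476
10.0583 [499.94 -11.97  45.11] [179.98   0.01 101.19] [ 0.1   0.54 -1.55] 0.43185092864703695
```

View pics/scene1.png

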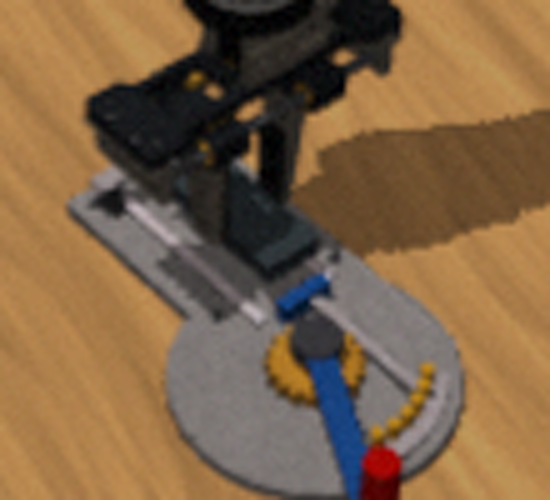

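View pics/top1.png

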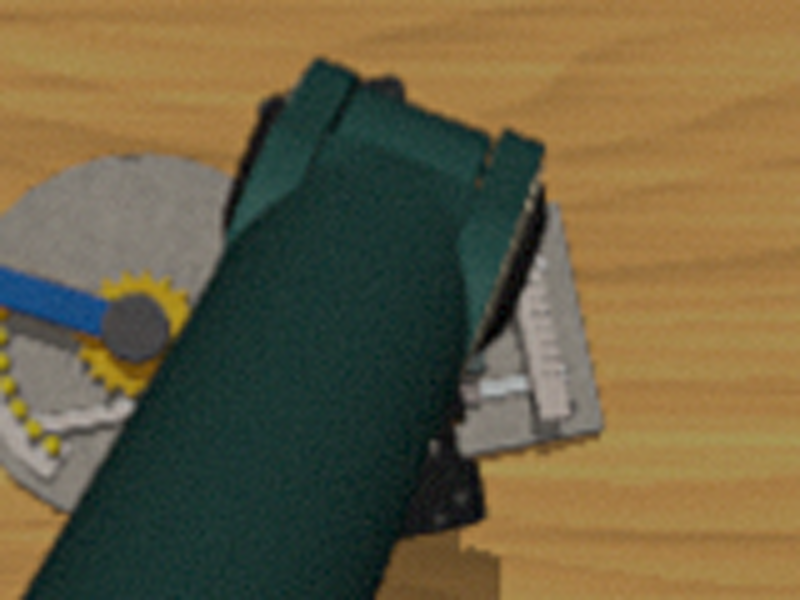

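Run:
```python
from h import *
np.set_printoptions(suppress=True,precision=1)
a=np.radians(11.2);R=np.array([[np.cos(a),-np.sin(a)],[np.sin(a),np.cos(a)]]);piv=np.array([507.2,93.7])
J=lambda x,y,z:np.r_[piv+R@[x,y],z]
pts=[J(-47.8,-52,52.5),J(-7.8,-52,52.5),J(-47.8,-52,36.5),J(-7.8,-52,36.5),J(-45.8,-47,28),J(-9.8,-47,28),J(-45.8,-37,28),J(-9.8,-37,28)]
uv=proj("scene",pts);q=(uv+.5-[290,190])*8-0.5;print(q)
p=np.load("scene1p.npy");im=cv2.resize(p[190:290,290:390],None,fx=8,fy=8,interpolation=cv2.INTER_CUBIC)[200:600].copy()
for x,y in q: cv2.drawMarker(im,(int(x),int(y-200)),(255,0,255),cv2.MARKER_CROSS,10,1)
im=im[:,:,::-1];cv2.imwrite("pics/chk1.png",np.clip(im.astype(float)*1.5,0,255).astype(np.uint8))
```

```text
[[516.2 379.5]
 [434.9 430. ]
 [514.3 408.6]
 [433.6 459.1]
 [518.2 434. ]
 [445.8 479.5]
 [536.  449.3]
 [463.6 495.2]]
```

View pics/chk1.png

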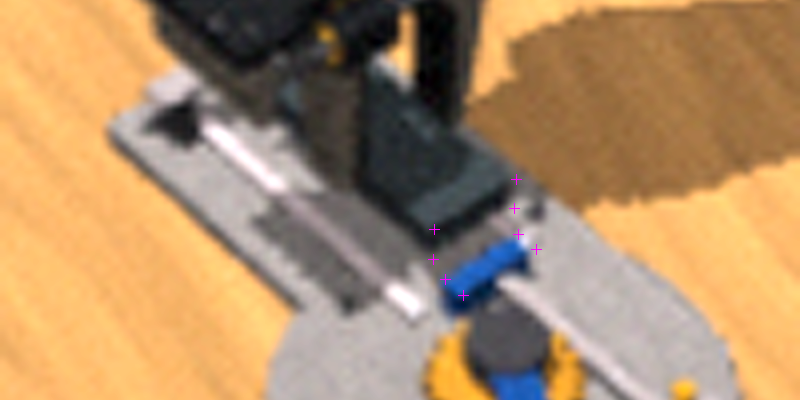

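Run:
```python
from h import *
p=np.load("scene1p.npy");im=cv2.resize(p[205:255,325:375],None,fx=14,fy=12,interpolation=cv2.INTER_CUBIC)
im=np.clip(im.astype(float)*2,0,255).astype(np.uint8)
for i in range(0,50,5):
    cv2.putText(im,str(325+i),(i*14,8),0,.35,(255,255,0));cv2.putText(im,str(205+i),(0,i*12+4),0,.35,(255,255,0))
    im[i*12,::4]=(255,255,0); im[::4,i*14]=(255,255,0)
cv2.imwrite("pics/chk2.png",im[:,:,::-1])
```

```text
(no output)
```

View pics/chk2.png

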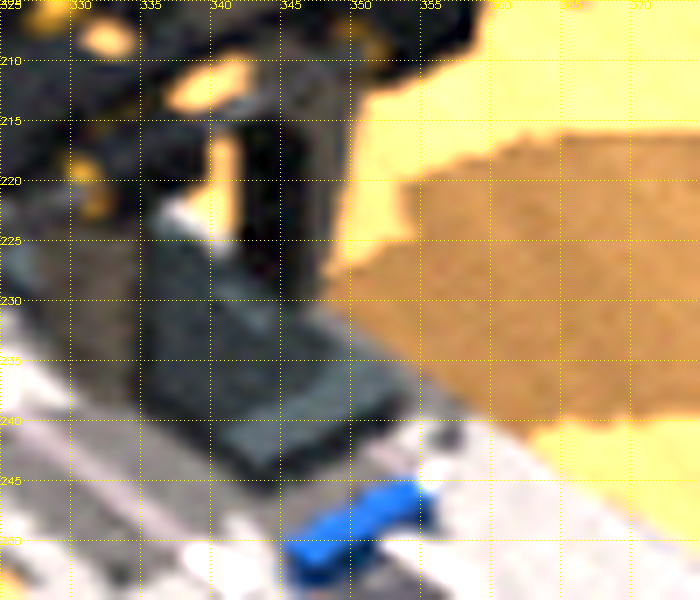

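```bash
cat >> h.py <<'E'
_a=np.radians(11.2);RJ=np.array([[np.cos(_a),-np.sin(_a)],[np.sin(_a),np.cos(_a)]]);PIV=np.array([507.2,93.7])
J=lambda x,y,z:np.r_[PIV+RJ@[x,y],z]
E
python3 - <<'E'
from h import *
np.set_printoptions(suppress=True,precision=2)
robot.servo_line(J(-27.8,-99,40),40)
robot.servo_line(J(-27.8,-99,24),30)
f0=sensors.get_obs()['contact_force'];print("f0",f0)
z=24
while z>19.6:
    z-=.7;robot.servo_line(J(-27.8,-99,z),10)
    o=sensors.get_obs();f=o['contact_force']-f0;print(round(z,1),o['tcp_pos'],f,o['finger_gap'])
    if f[2]>2.5: break
p,d=cams.capture("scene");np.save("scene2p.npy",p)
im=cv2.resize(p[200:265,310:385],None,fx=9,fy=9,interpolation=cv2.INTER_CUBIC);cv2.imwrite("pics/low.png",np.clip(im[:,:,::-1]*1.7,0,255).astype(np.uint8))
print(o['t'])
E
```

```text
f0 [-0.25 -0.85 -1.8 ]
23.3 [499.21  -8.79  23.38] [0.04 0.77 0.36] 0.43019257424754587
22.6 [499.18  -8.81  22.62] [-0.26  0.1   0.2 ] 0.4282776412307663
21.9 [499.13  -8.82  21.86] [ 0.78  1.48 -0.47] 0.42793819911710507
21.2 [499.13  -8.82  21.16] [-0.18  0.46  0.84] 0.4287199537308383
20.5 [499.28  -8.81  20.63] [-0.73  0.73  3.07] 0.4281146152059661
12.3917
```

View pics/low.png

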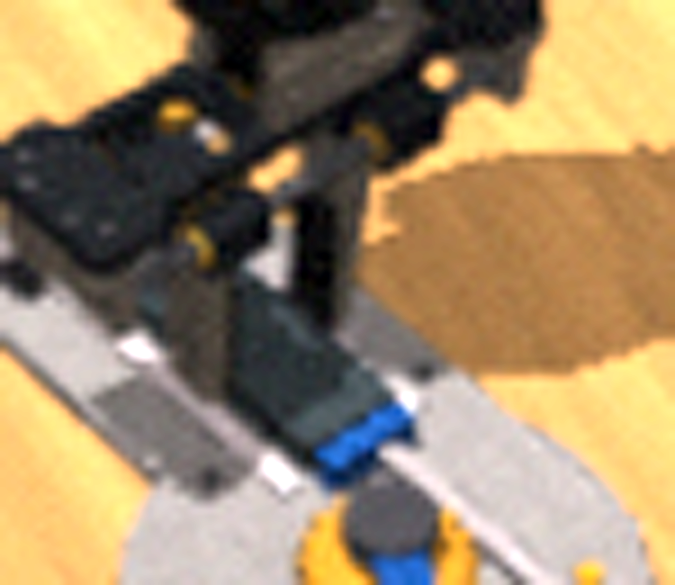

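The blank touched down at TCP z 20.6, the height expected for the channel floor. The picture shows its end just in front of the pusher, so I release.

Run:
```python
from h import *
np.set_printoptions(suppress=True,precision=2)
robot.move_gripper(0.62)
o=sensors.get_obs();print(o['t'],o['finger_gap'],o['contact_force'])
robot.servo_line(J(-27.8,-99,60),60)
robot.servo_line(J(-27.8,-99,150),150)
# approach pose for the lever grip
th=72.8
a=np.radians(th)
robot.reach([PIV[0]+135*np.cos(a),PIV[1]+135*np.sin(a),150],[180,0,th])
p,d=cams.capture("top");np.save("top2p.npy",p)
im=cv2.resize(p[210:310,225:405],None,fx=4.4,fy=4.4,interpolation=cv2.INTER_CUBIC);cv2.imwrite("pics/rel_t.png",np.clip(im[:,:,::-1]*1.5,0,255).astype(np.uint8))
p,d=cams.capture("scene");np.save("scene3p.npy",p)
im=cv2.resize(p[190:310,295:395],None,fx=5,fy=5,interpolation=cv2.INTER_CUBIC);cv2.imwrite("pics/rel_s.png",np.clip(im[:,:,::-1]*1.5,0,255).astype(np.uint8))
o=sensors.get_obs();print(o['t'],o['tcp_pos'],o['joints'])
```

```text
12.8917 0.6196155969449166 [-0.41 -0.67  0.41]
15.4917 [547.32 220.16 149.89] [-54.13  28.78  38.31 105.69 -21.86  53.11 -23.24]
```

View pics/rel_t.png

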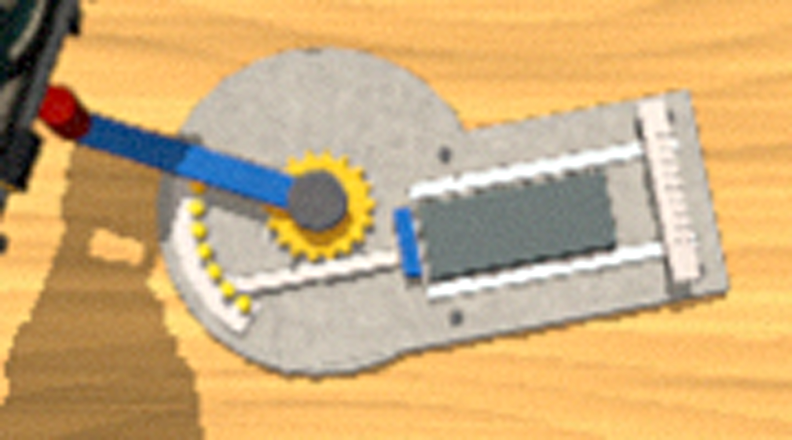

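View pics/rel_s.png

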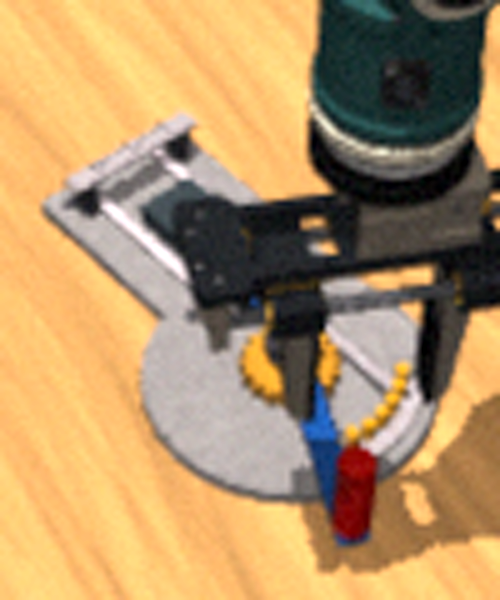

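Run:
```python
from h import *
p=np.load("top2p.npy")
hsv=cv2.cvtColor(p,cv2.COLOR_RGB2HSV).astype(int);m=((p.astype(int).sum(2)<240)&(hsv[:,:,0]<125)&(hsv[:,:,1]<110)).astype(np.uint8)
c=rectmask(m,(319,240,372,280))
W=plane("top",c.reshape(-1,2),28)[:,:2].astype(np.float32);r=cv2.minAreaRect(W);print(r, "jig:",RJ.T@(np.array(r[0])-PIV))
b=((hsv[:,:,0]>100)&(hsv[:,:,0]<125)&(hsv[:,:,1]>130)).astype(np.uint8);c=rectmask(b,(312,250,325,278))
W=plane("top",c.reshape(-1,2),28)[:,:2].astype(np.float32);r=cv2.minAreaRect(W);print(r,"jig:",RJ.T@(np.array(r[0])-PIV))
```

```text
((497.95904541015625, -10.835243225097656), (43.25478744506836, 98.33885192871094), 11.443304061889648) jig: [ -29.36929719 -100.74947494]
((487.3406982421875, 46.71651840209961), (33.565086364746094, 7.665607452392578), 12.154047966003418) jig: [-28.60689051 -42.2313299 ]
```

The top view after release puts the blank flat in the channel, centred at jig (-29, -101). That is about 4 mm from the pusher, at 11.4° against the jig's 11.2°. Next I grip the lever.

```bash
cat >> h.py <<'E'
def pol(o):
    v=o['tcp_pos'][:2]-PIV;a=np.arctan2(v[1],v[0]);e=np.array([np.cos(a),np.sin(a)]);t=np.array([-e[1],e[0]]);f=o['contact_force'][:2]
    return np.degrees(a),np.hypot(*v),f@t,f@e
E
python3 - <<'E'
from h import *
np.set_printoptions(suppress=True,precision=2)
robot.servo_line([547,222,105],100,ori=[180,0,72.8])
robot.servo_line([547,222,53],60)
o=sensors.get_obs();print(o['t'],o['tcp_pos'],o['contact_force'])
robot.move_gripper(0.0)
robot.dwell(.1)
o=sensors.get_obs();print(o['t'],o['tcp_pos'],o['contact_force'],o['finger_gap']*92,pol(o))
p,d=cams.capture("scene")
im=cv2.resize(p[190:310,295:395],None,fx=5,fy=5,interpolation=cv2.INTER_CUBIC);cv2.imwrite("pics/grip_s.png",np.clip(im[:,:,::-1]*1.5,0,255).astype(np.uint8))
E
```

```text
17.1083 [547.35 222.03  53.32] [0.49 0.37 0.13]
17.8333 [548.1  221.74  53.16] [ 5.66 -1.56 -2.5 ] 20.987227911949816 (np.float64(72.28652285896666), np.float64(134.41505953036582), np.float64(-5.867584278442744), np.float64(0.24109028083783104))
```

View pics/grip_s.png

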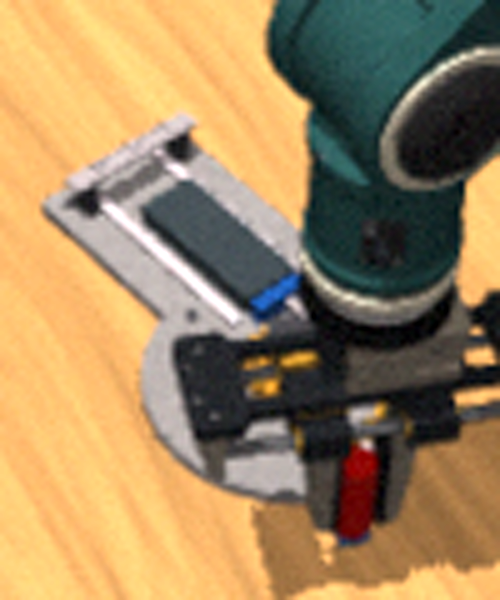

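The picture shows the red grip held between the fingers, with the gap at 21 mm for a 22 mm post. The blank is untouched in front of the pusher. Next I swing slowly and log the tangential pull.

```bash
cat > swing.py <<'E'
from h import *
import sys,json
def swing(th0,th1,step,r,log):
    th=th0
    while th<th1-1e-6:
        th=min(th+step,th1);a=np.radians(th)
        robot.servo_line([PIV[0]+r*np.cos(a),PIV[1]+r*np.sin(a),53],30,ori=[180,0,th])
        O=[pol(sensors.get_obs())]
        for _ in range(2): robot.dwell(.03);O.append(pol(sensors.get_obs()))
        q=np.mean(O,0);log.append(list(q));print("%.1f: ang %.2f r %.1f ft %.2f fr %.2f"%(th,*q))
        if abs(q[3])>25: print("radial!");break
    return th
E
python3 - <<'E'
from swing import *
log=[];t0=sensors.get_obs()['t']
swing(72.8,92.8,1.0,135,log)
json.dump(log,open("log.json","w"));o=sensors.get_obs();print(t0,o['t'],o['contact_force'],o['finger_gap']*92)
E
```

```text
73.8: ang 73.15 r 134.4 ft -6.00 fr -0.14
74.8: ang 74.15 r 134.4 ft -5.97 fr -0.58
75.8: ang 75.15 r 134.3 ft -6.15 fr -0.13
76.8: ang 76.04 r 134.3 ft -7.08 fr -0.37
77.8: ang 76.86 r 134.2 ft -8.25 fr -0.86
78.8: ang 77.33 r 134.2 ft -11.76 fr 0.48
79.8: ang 78.90 r 134.1 ft -7.92 fr -0.52
80.8: ang 80.03 r 134.1 ft -6.81 fr -0.46
81.8: ang 81.11 r 134.0 ft -6.26 fr -1.33
82.8: ang 82.20 r 134.0 ft -5.47 fr -2.04
83.8: ang 83.28 r 134.0 ft -5.38 fr -2.17
84.8: ang 84.43 r 133.9 ft -4.62 fr -2.79
85.8: ang 85.48 r 133.9 ft -4.73 fr -3.10
86.8: ang 86.21 r 133.9 ft -6.61 fr -3.38
87.8: ang 86.87 r 133.9 ft -8.38 fr -2.64
88.8: ang 87.82 r 133.8 ft -9.85 fr -2.79
89.8: ang 88.93 r 133.8 ft -8.44 fr -3.46
90.8: ang 90.02 r 133.8 ft -7.48 fr -4.02
91.8: ang 91.09 r 133.7 ft -6.84 fr -3.43
92.8: ang 92.18 r 133.7 ft -6.63 fr -3.99
17.8833 24.2167 [ 7.1877523  -3.95935077 -6.11771218] 21.53587389390412
```

Run:
```python
from swing import *
log=[];t0=sensors.get_obs()['t']
swing(92.8,113.8,1.0,134.5,log)
json.dump(log,open("log2.json","w"));o=sensors.get_obs();print(t0,o['t'],o['tcp_pos'],o['contact_force'],o['finger_gap']*92)
```

```text
93.8: ang 93.29 r 133.7 ft -6.32 fr -2.68
94.8: ang 94.37 r 133.6 ft -6.00 fr -3.46
95.8: ang 95.49 r 133.6 ft -5.03 fr -3.15
96.8: ang 96.29 r 133.6 ft -5.84 fr -3.43
97.8: ang 97.00 r 133.6 ft -7.83 fr -3.05
98.8: ang 97.76 r 133.5 ft -9.83 fr -3.36
99.8: ang 98.86 r 133.5 ft -9.37 fr -3.52
100.8: ang 99.95 r 133.4 ft -8.31 fr -3.39
101.8: ang 101.03 r 133.4 ft -7.90 fr -3.93
102.8: ang 102.11 r 133.4 ft -6.92 fr -4.00
103.8: ang 103.18 r 133.4 ft -6.39 fr -4.17
104.8: ang 104.28 r 133.3 ft -5.77 fr -3.74
105.8: ang 105.37 r 133.3 ft -5.53 fr -4.19
106.8: ang 106.36 r 133.3 ft -6.02 fr -4.91
107.8: ang 107.11 r 133.3 ft -6.65 fr -4.73
108.8: ang 107.83 r 133.3 ft -9.10 fr -4.76
109.8: ang 108.75 r 133.2 ft -9.46 fr -4.36
110.8: ang 109.85 r 133.2 ft -8.58 fr -4.60
111.8: ang 110.93 r 133.2 ft -7.87 fr -4.74
112.8: ang 112.02 r 133.2 ft -7.90 fr -5.19
113.8: ang 113.09 r 133.1 ft -7.51 fr -5.29
24.2167 30.8667 [454.99850954 216.19210227  53.18862188] [ 9.7985221  -1.25363197 -5.57282063] 21.752811954921746
```

Snaps came at 77, 87, 97 and 107.5°, so four pins have been met and the ball is now passing the fourth. The next snap, the middle of the gap after click 4, should come near 117.8°.

Run:
```python
from swing import *
log=[]
swing(113.8,118.3,0.75,134.5,log)
robot.dwell(.6)
o=sensors.get_obs();print(o['t'],pol(o),o['tcp_pos'],o['contact_force'],o['finger_gap']*92)
for n,b in(("scene",(295,190,395,310)),("top",(215,200,405,320))):
    p,d=cams.capture(n);np.save(n+"4p.npy",p);im=cv2.resize(p[b[1]:b[3],b[0]:b[2]],None,fx=4.2,fy=4.2,interpolation=cv2.INTER_CUBIC);cv2.imwrite(f"pics/{n}4.png",np.clip(im[:,:,::-1]*1.5,0,255).astype(np.uint8))
```

```text
114.5: ang 113.90 r 133.1 ft -6.03 fr -5.48
115.3: ang 114.70 r 133.1 ft -6.05 fr -5.14
116.0: ang 115.53 r 133.1 ft -5.79 fr -5.37
116.8: ang 116.36 r 133.1 ft -5.17 fr -5.33
117.5: ang 116.99 r 133.1 ft -5.80 fr -5.45
118.3: ang 117.55 r 133.1 ft -7.56 fr -5.68
33.3667 (np.float64(117.55723583561578), np.float64(133.12960211039618), np.float64(-6.990867600460514), np.float64(-6.05921629114604)) [445.60965768 211.72593228  53.17161466] [ 9.00094985 -2.13757661 -6.89059341] 21.71803283070584
```

View pics/scene4.png

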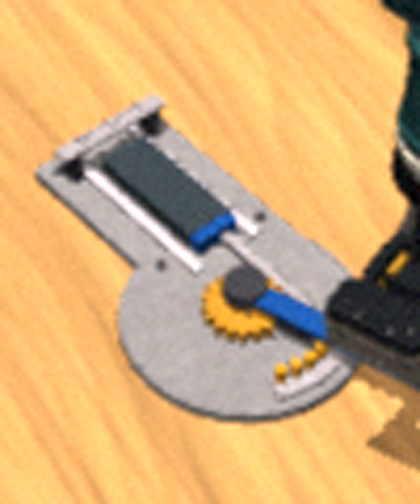

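View pics/top4.png

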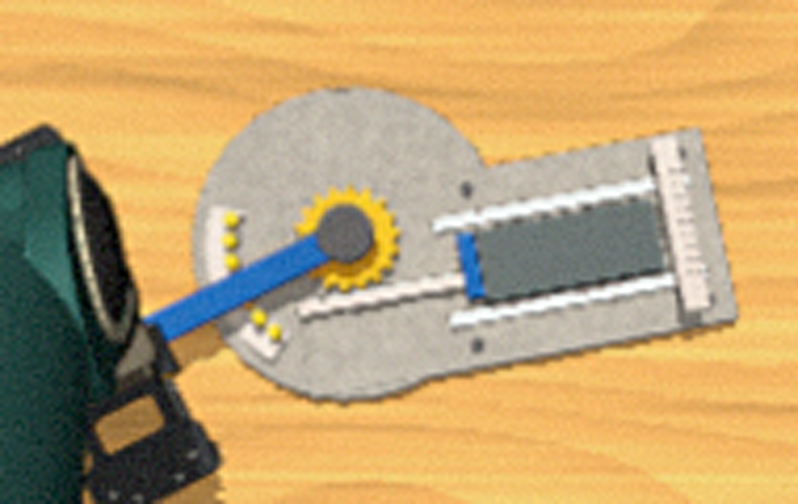

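The pictures show the blank fed under the rule with its end against the blue pusher. In the top view three pins lie on one side of the arm, (231,219) to (231,262), and two on the other, (258,317) and (275,332). That leaves the arm standing over the gap between pins 4 and 5, which agrees with the force log.

Run:
```python
from h import *
o=sensors.get_obs();print(o['t'],pol(o),abs(o['qvel']).max(),o['finger_gap']*92)
robot.hand_in()
```

```text
33.4667 (np.float64(117.53958188551493), np.float64(133.08442747826055), np.float64(-6.9697309023961544), np.float64(-5.076045601839043)) 0.06885715362644297 21.74934251286842
the job is handed in; nothing more can be done
```

I laid the blank in the channel, advanced the lever four clicks, and handed the job in at 33.5 s still holding the grip. I got no verdict back.

- **Blank:** I pinched it at the fixed 30 N and lowered it until about 3 N of contact, then let go. The top view put its centre at jig (-29, -101) mm, about 4 mm from the pusher and aligned with the channel.
- **Lever:** pull snaps came at about 77, 87, 97 and 107.5°, and the fifth was just starting at 117.5°, where I stopped. That is the middle of the gap after click four. It matches the roughly 118° I worked out from the pins in the images.
- **Last checks:** the top view shows three pins clear on one side of the arm and two on the other. The blank is against the pusher and lying along the channel. The lever is at rest, pushing back about 7 N on the fingers.
- **Disagreements:**
  - Before placing, a coarse scene-camera reading put the blank about 6 mm farther from the pusher than the robot pose did. I split the difference, and the view after release showed about 4 mm, within the centimetre allowed.
  - A side force of about 5–6 N built up at the grip during the swing, probably from a 1–2 mm error in where I placed the pivot.

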